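# Reset the tripped cut-out of the ignition test bench

### The job

One cut-out of the ignition test bench has tripped. First switch the drive off by pushing the red-knobbed lever all the way over to its far side (the black dot); only then reach a fingertip down the well of the box with the orange key and red lamp, press the sunken key right down, hold it there for a second, and let it spring back up. Only push and press: leave the boxes standing where they are, the grey keys unpressed, and everything else on the bench undisturbed.

Things in the scene. Friction and masses are not known exactly. Their poses are not given: they have to be found in the camera images.
- tripped_box: the tripped cut-out box, the one with the ORANGE key and a small RED lamp: aluminium box, 96 (its x) x 64 (its y) x 50 high, about 0.8 kg, loose on the table. A round well of diameter 46, 34 deep, opens in its top, centred 14 mm towards -x of the box's middle; the lamp is at the +x end. Origin: centre of the underside; z up. The three boxes stand in any order, turned up to 0.3 rad, their -x ends towards the robot
- tripped_box_rim (a point): centre of the mouth of the tripped box's well, level with the box's top (50 mm above the table)
- tripped_key (a joint): travel of the orange key, m: 0 = up, 0.006 = right down. Spring key: begins to move at about 1.5 N, needs about 5 N to be held right down, springs back when let go
- tripped_key_top (a point): centre of the orange key's flat round top (diameter 32), in the well; with the key up it is 22 mm below the rim (28 mm above the table); moves down with the key
- sound_box_a: a cut-out box that has not tripped, with a GREY key and a GREEN lamp, otherwise the same: aluminium box, 96 (its x) x 64 (its y) x 50 high, about 0.8 kg, loose on the table. A round well of diameter 46, 34 deep, opens in its top, centred 14 mm towards -x of the box's middle. Origin: centre of the underside. Not to be used
- sound_key_a (a joint): travel of that box's grey key, m: 0 = up, 0.006 = right down; to be left alone
- sound_box_b: a cut-out box that has not tripped, with a GREY key and a GREEN lamp, otherwise the same: aluminium box, 96 (its x) x 64 (its y) x 50 high, about 0.8 kg, loose on the table. A round well of diameter 46, 34 deep, opens in its top, centred 14 mm towards -x of the box's middle. Origin: centre of the underside. Not to be used
- sound_key_b (a joint): travel of that box's grey key, m: 0 = up, 0.006 = right down; to be left alone
- switch_box: the drive's switch box, grey, 150 (its x) x 110 (its y) x 40 high, fixed to the table, turned up to 0.4 rad. Origin: centre of the underside; its x axis points away from the robot. On its top a green dot at the -x end (drive on), a black dot at the +x end (drive off), and between them the lever on a block 70 x 50 x 25 high
- drive_lever (a joint): angle of the drive lever, rad: about 0 to 0.25 at the start = leaning 0.5 to 0.25 rad towards -x of the switch box (on); 1.0 = end stop, leaning 0.5 rad towards +x (off). Swings in the switch box's x-z plane about a pivot 62 mm above the table over the box's middle; stays where it is left; about 1 N at the knob moves it
- drive_lever_tip (a point): centre of the red ball knob (diameter 26) at the lever's tip, 60 mm from the pivot, 115 to 122 mm above the table. Over the full swing it travels 58 mm along +x of the switch box
- distributor_cap: brown-orange distributor cap, diameter 72, 66 high, loose. Origin: centre of the underside. Bystander
- ignition_coil: copper-coloured ignition coil standing upright, diameter 56, 135 high, loose. Origin: centre of the underside. Bystander
- spray_can: black and magenta spray can with a pale top, diameter 60, 150 high, loose. Origin: centre of the underside. Bystander
- screwdriver: screwdriver with red handle, 180 long, 26 thick, lying loose. Origin: under its middle; long axis x. Bystander
- wrench: steel spanner, 150 long, 8 thick, lying loose. Origin: under its middle; long axis x. Bystander

How it is judged:
On the way, in this order (a step that is already met when the one before it is completed fails the run):
1. the drive lever is pushed over to off (value of joint drive_lever above 0.85 rad), for 0.1 s.
2. with the lever off, the orange key is pressed right down and held (value of joint drive_lever above 0.85 rad and value of joint tripped_key above 0.0045 m), for 0.5 s.
3. the orange key is let go and springs back up (value of joint tripped_key below 0.0015 m), for 0.1 s.
At the end, for the whole second after the job is handed in: Lever beyond 0.85 of 1.0 rad; the orange key, held past 4.5 of 6 mm for 0.5 s after that, is up again (within 1.5 mm); grey keys up; the three boxes upright, at rest, within 20 mm of where they stood; the five bystanders within 30 mm (value of joint drive_lever above 0.85 rad and value of joint each of tripped_key, sound_key_a, sound_key_b below 0.0015 m and distance of each of tripped_box, sound_box_a, sound_box_b from where it was at the start of the episode below 0.02 m and angle between each of tripped_box, sound_box_a, sound_box_b's own z axis and vertical below 0.1 rad and distance of each of distributor_cap, ignition_coil, spray_can, screwdriver, wrench from where it was at the start of the episode below 0.03 m and linear speed of each of tripped_box, sound_box_a, sound_box_b below 0.02 m/s); the robot touches nothing.
It fails at once if the orange key is pressed (over 3 mm) while the lever is not off (value of joint tripped_key above 0.003 m and value of joint drive_lever below 0.85 rad).
It fails at once if a grey key is pressed (over 3 mm) (value of joint any of sound_key_a, sound_key_b above 0.003 m).
It fails at once if a box is lifted (over 10 mm), tipped (over 0.2 rad) or shifted (over 25 mm) (height (world z) of any of tripped_box, sound_box_a, sound_box_b above 0.01 m or angle between any of tripped_box, sound_box_a, sound_box_b's own z axis and vertical above 0.2 rad or distance of any of tripped_box, sound_box_a, sound_box_b from where it was at the start of the episode above 0.025 m).
It fails at once if a bystander is lifted or moved (over 40 mm) (distance of any of distributor_cap, ignition_coil, spray_can, screwdriver, wrench from where it was at the start of the episode above 0.04 m or height (world z) of any of distributor_cap, ignition_coil, spray_can, screwdriver, wrench above 0.02 m).
It also fails if it takes over 51 s, if anything falls off the work surface, if the arm or the gripper's body presses on something with over 40 N, if the wrist force passes 120 N, or if a joint passes its speed limit or range.

### The arm

A 6-joint arm with a two-finger parallel gripper is mounted at the origin on the work surface. World frame = base frame: x ahead of the robot, y to its left, z up, the work surface at z = 0. Lengths are in m, angles in rad, forces in N, time in s.
With the tool pointing down it reaches from about 0.35 to 0.975 m from the base axis. Payload 4.9 kg.
Tool frame: the origin (TCP) lies midway between the tips of the shut fingers; the grasp point (between the pads) lies 19 mm behind it; z points along the fingers, y is the line along which they close (so a half turn about z gives the same grasp; the last joint's range is limited). The gripper opens to 85 mm and grips with 20 to 120 N. Pads are 22 mm wide; open, the fingers measure 114 mm over their backs; the gripper's body (76 mm by 85 mm) begins 54 mm behind the grasp point. The pads swing forward as they close: fully open they stand 13 mm farther back than shut.
Start: joints at [1.123, 0.053, 1.613, -0, 1.476, -0.119], TCP at [0.202, 0.592, 0.205] pointing down, gripper open.
Joint ranges: [-3.01, 3.01], [-1.01, 2.22], [0.06, 2.58], [-1.02, 4.17], [0.09, 2.62], [-3.14, 3.14]. Speed limits (rad/s): [2.57, 2.57, 3.14, 3.14, 3.14, 3.14].

### API

Orientations are given as a rotation vector (axis times angle).
In Python, from station import ctrl gives the robot as it stands.
- The arm moves only by the shell command python3 -m handwheel 'ROWS' [FORCE]. ROWS is JSON, a list of rows, each an object with "gripper": the gripper command: -1 is fully open, 1 is shut, values between are in proportion; "offset": the shift along the tool's x, y, z in mm, a list of three; "rotation": the turn, a rotation vector about the tool's x, y, z in rad, a list of three. A call has exactly 8 rows; each row is the pose to reach, as a shift and turn from the pose commanded when the call began, along the tool's axes at that moment; what a row does not reach only later rows make up. A row lasts 1/8 s, in which the tool goes at most 62.5 mm and 10.7 degrees, less where a joint would pass 70% of its speed; a pose out of reach is approached as far as the arm can. A call with a gripper value outside its range is refused whole. The fingers move at their own pace and stop on an object; FORCE is the grip in N (left out, the last holds). Time passes only in rows, so rows that repeat a pose let the fingers close, or fill a call up. It gives the time, the measured TCP pose, the force, the opening and the grip force at its end, in the units of the state.
- ctrl.get_obs(): the state, without advancing time (a new reading comes with each control period).
- ctrl.get_image(name): name is "scene" or "top"; returns a dict with "image" (384x512x3 uint8, red, green, blue), "fovy" (degrees; the focal length in pixels is half the picture's height over the tangent of half this angle, whatever the lens; pixels are square), "cx", "cy" (the principal point, pixels), "k1" (the pictures are not rectified: a ray, as slopes to the right and down, at radius r is drawn at 1 + k1 r^2 times it, then the intrinsics apply), "xyz" and "attitude" of the camera in the world. Camera axes: x right, y up, looking along -z (the intrinsics and any distortion apply to the point x, -y, -z); pixel columns grow to the right and rows downward; lengths in m; the calibration is good to about 2 mm. A picture is of the moment at which its call begins. There is no depth.
- ctrl.finish_job(): hands the job in; it is judged then, once.
The state is a dict: "t": time; "q": joint angles; "dq": joint speeds; "effort": joint torques, N m; "tool_pos": TCP position; "tool_rot": TCP orientation; "contact_force": force on the tool from outside, world axes, zero at the start; "wrist_torque": the same for the moment, N m; "opening": finger opening in m; "grip_force": force on a finger pad.
Only numpy, scipy, OpenCV 4.12 (cv2) and the standard library are available. Lean on these libraries where they do the work, as an engineer would, in place of code of your own. Each camera call takes 0.05 s, during which the arm holds its last target. There are 200 camera calls.

## Working session

There is one attempt and no reset: what is moved stays moved. The work goes in short steps, Python scripts to look and compute and a shell command to move; the robot and the scene stay as the last step left them, time stands still between calls to the robot, and variables do not carry over. Pictures are saved under pics/ and viewed, at most 10 in all, crops included, and the job is handed in when it is done.

```bash
mkdir -p pics; cat > h.py <<'E'
import numpy as np,cv2,json
from scipy.spatial.transform import Rotation as R
from station import ctrl
def grab(n):
    d=ctrl.get_image(n); cv2.imwrite(f'pics/{n}_raw.png',d['image'][...,::-1])
    m={k:(np.array(v).tolist()) for k,v in d.items() if k!='image'}; json.dump(m,open(f'pics/{n}.json','w')); return d
def rot(a):
    a=np.array(a,float)
    return a if a.shape==(3,3) else (R.from_rotvec(a).as_matrix() if a.size==3 else R.from_quat(a).as_matrix())
def K(m):
    f=192/np.tan(np.radians(m['fovy'])/2); return np.array([[f,0,m['cx']],[0,f,m['cy']],[0,0,1]])
def pix2w(n,u,v,z):
    m=json.load(open(f'pics/{n}.json')); 
    s=cv2.undistortPoints(np.array([[[u,v]]],float),K(m),np.array([m['k1'],0,0,0.]))[0,0]
    d=rot(m['attitude'])@np.array([s[0],-s[1],-1]); c=np.array(m['xyz']); return c+d*(z-c[2])/d[2]
def w2pix(n,p):
    m=json.load(open(f'pics/{n}.json')); q=rot(m['attitude']).T@(np.array(p)-np.array(m['xyz']))
    return cv2.projectPoints(np.array([[q[0],-q[1],-q[2]]]),np.zeros(3),np.zeros(3),K(m),np.array([m['k1'],0,0,0.]))[0].ravel()
E
python3 - <<'E'
from h import *
for n in('scene','top'):
    d=grab(n); print({k:v for k,v in d.items() if k!='image'})
    cv2.imwrite(f'pics/{n}1.png',cv2.resize(d['image'][...,::-1],(800,600),interpolation=cv2.INTER_CUBIC))
o=ctrl.get_obs();print(o)
E
```

```text
{'fovy': 56.75764285168178, 'cx': 253.82674820843124, 'cy': 186.15133447632337, 'k1': 0.03132890807880266, 'xyz': array([0.96225732, 0.22697791, 0.85117724]), 'attitude': array([0.34770946, 0.5174951 , 1.92495181])}
{'fovy': 43.71014936457925, 'cx': 257.79736608699716, 'cy': 186.55866509586687, 'k1': -0.09859784462014701, 'xyz': array([0.39245522, 0.06017519, 1.37386899]), 'attitude': array([ 0.08806061, -0.08478718, -1.5867629 ])}
{'t': 0.1, 'q': array([ 1.12298169e+00,  5.33125061e-02,  1.61416787e+00,  3.49630924e-06,
        1.47600809e+00, -1.18984680e-01]), 'dq': array([-0.00053266, -0.00127523, -0.00350365,  0.00114925,  0.00058227,
       -0.0004173 ]), 'effort': array([-8.56994266e-04, -3.94904423e+01, -3.71361959e+01, -1.66577938e-04,
        3.95604133e-03,  1.72956870e-06]), 'tool_pos': array([0.20155409, 0.59095374, 0.2038659 ]), 'tool_rot': array([-5.14113878e-01, -3.09869838e+00,  2.85713488e-03]), 'contact_force': array([ 0.52642479, -0.03647316, -0.12769707]), 'wrist_torque': array([ 0.00541298,  0.01155988, -0.00165262]), 'grip_force': 0.0, 'opening': 0.08545370068491646}
```

View pics/top1.png

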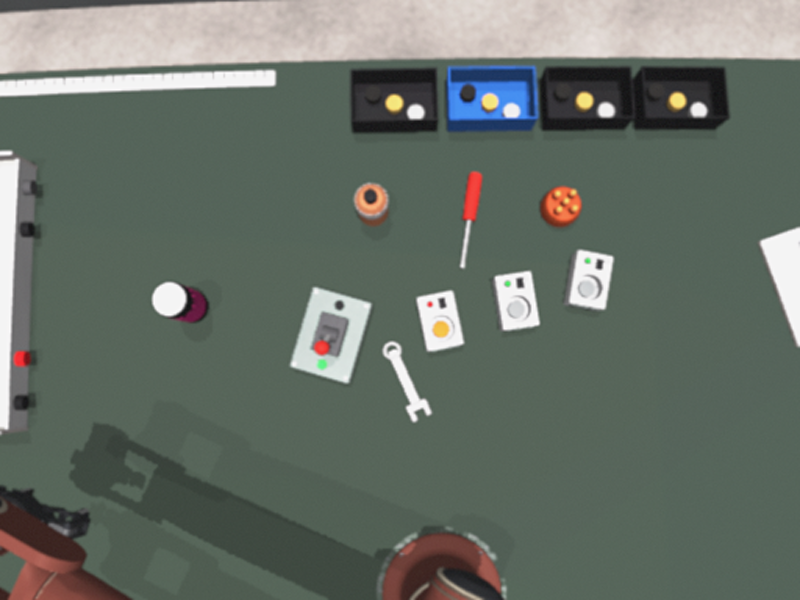

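View pics/scene1.png

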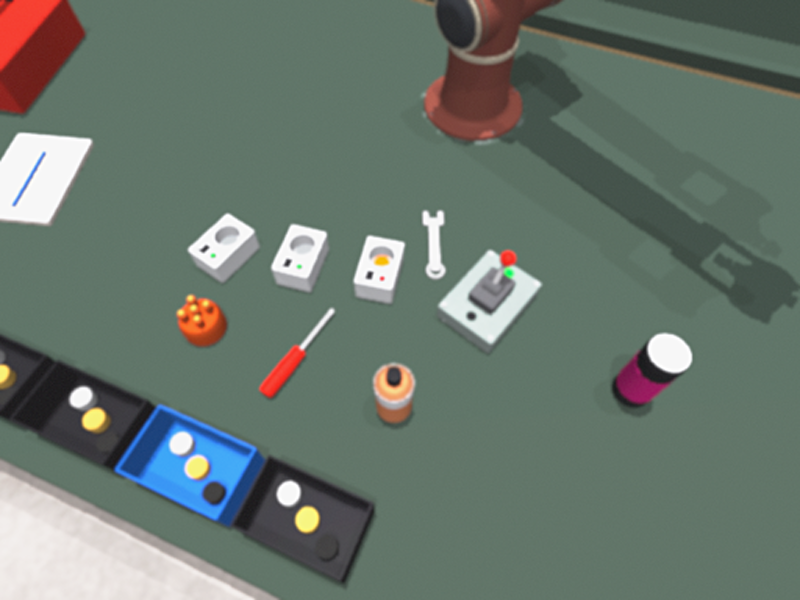

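The top view shows the switch box around (331,335), with the knob at (321,348) and the tripped box at (440,322). The grey boxes are at (517,301) and (590,279). The scene view agrees. I'll enlarge crops to read the pixels more exactly.

```bash
python3 - <<'E'
import cv2
a=cv2.imread('pics/top_raw.png')[175:255,180:305]; cv2.imwrite('pics/topc.png',cv2.resize(a,None,fx=6,fy=6,interpolation=cv2.INTER_CUBIC))
a=cv2.imread('pics/scene_raw.png')[130:230,220:350]; cv2.imwrite('pics/scenec.png',cv2.resize(a,None,fx=6,fy=6,interpolation=cv2.INTER_CUBIC))
E
```

```text
(no output)
```

View pics/topc.png

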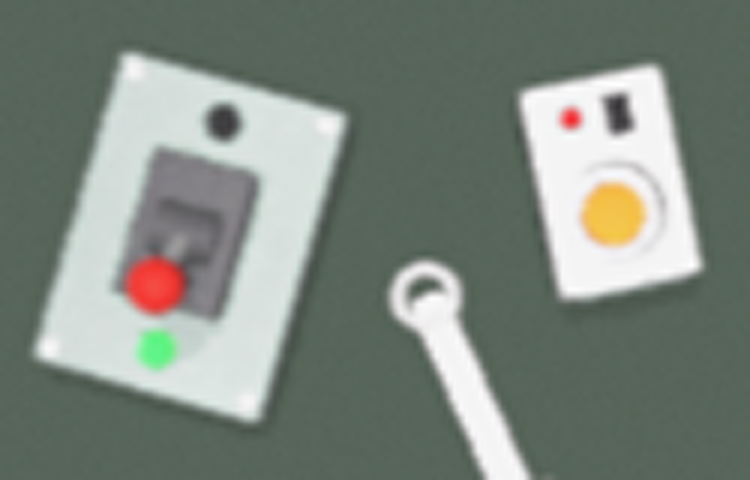

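View pics/scenec.png

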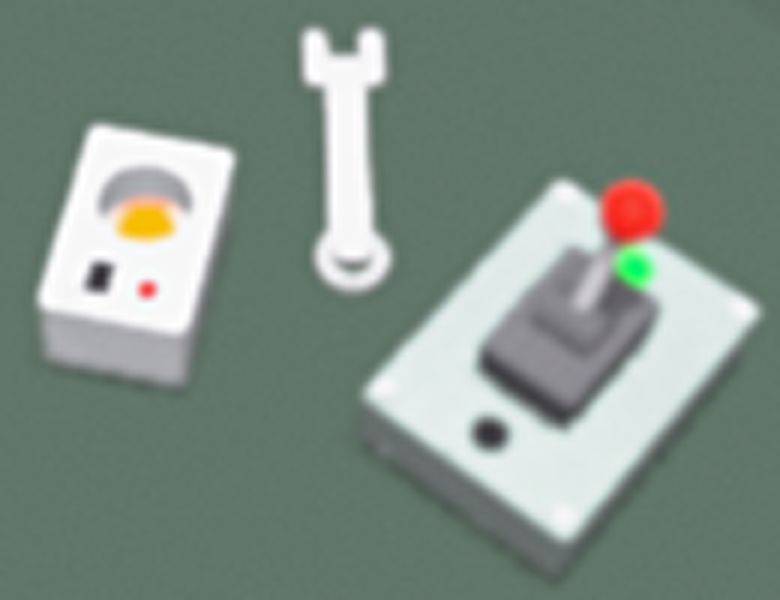

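The top crop shows the knob at (155,286) and the orange key at (613,214). The scene crop has the knob at (632,211) and the well mouth at about (146,203). Next I'll turn these into positions and compare the two cameras.

```bash
python3 - <<'E'
from h import *
np.set_printoptions(precision=4,suppress=True)
T=lambda u,v,z:pix2w('top',180+(u+.5)/6-.5,175+(v+.5)/6-.5,z)
S=lambda u,v,z:pix2w('scene',220+(u+.5)/6-.5,130+(v+.5)/6-.5,z)
for nm,F,sw,bx,o in(('top',T,[(122,52),(348,115),(260,423),(35,357)],[(520,93),(658,65),(702,268),(562,300)],dict(knob=(155,286,.118),green=(157,350,.04),black=(223,122,.04),key=(613,214,.028),lamp=(571,119,.05))),
 ('scene',S,[(565,545),(362,395),(560,180),(762,312)],[(185,332),(40,300),(93,125),(235,152)],dict(knob=(632,211,.118),green=(634,268,.04),black=(490,434,.04),well=(146,203,.05),lamp=(148,290,.05)))):
  print(nm)
  for z,c in((.04,sw),(.05,bx)):
    p=np.array([F(u,v,z) for u,v in c]);m=p.mean(0);x=(p[0]+p[1]-p[2]-p[3]);a=np.arctan2(x[1],x[0])
    print('c',m,'yaw',a,'sides',np.linalg.norm(np.roll(p,-1,0)-p,axis=1))
    if z==.05: print('rim',m[:2]-.014*np.array([np.cos(a),np.sin(a)]))
  for k,v in o.items(): print(k,F(*v))
E
```

```text
top
c [0.465  0.1923 0.04  ] yaw -0.28720914420636384 sides [0.1102 0.1485 0.109  0.1476]
c [ 0.4865 -0.0027  0.05  ] yaw 0.1840470867202622 sides [0.0654 0.0961 0.0662 0.0976]
rim [ 0.4727 -0.0052]
knob [0.4392 0.2006 0.118 ]
green [0.4124 0.2086 0.04  ]
black [0.518 0.177 0.04 ]
key [ 0.4726 -0.0045  0.028 ]
lamp [0.5156 0.015  0.05  ]
scene
c [0.4695 0.1905 0.04  ] yaw -0.29721756535810206 sides [0.1085 0.148  0.1095 0.1494]
c [ 0.4881 -0.0051  0.05  ] yaw 0.18269594042557863 sides [0.0658 0.0969 0.0672 0.0984]
rim [ 0.4744 -0.0077]
knob [0.4412 0.1985 0.118 ]
green [0.4148 0.2056 0.04  ]
black [0.5201 0.1743 0.04  ]
well [ 0.476  -0.0069  0.05  ]
lamp [0.5178 0.0127 0.05  ]
```

Both cameras agree to within 2–3 mm and the sizes match. I'll work out the approach in tool axes.

```bash
cat >> h.py <<'E'
C=np.array([.467,.1915]);XS=np.array([np.cos(-.292),np.sin(-.292)])
def off(p,yaw=None):
    "offset mm and rotation about tool z so tool y is along world yaw (mod pi/2)"
    o=ctrl.get_obs();M=rot(o['tool_rot']);d=M.T@(np.array(p)-o['tool_pos'])*1e3
    r=0
    if yaw is not None:
        t=np.array([np.cos(yaw),np.sin(yaw),0]);l=M.T@t;a=np.arctan2(l[1],l[0]);r=(a+np.pi/4)%(np.pi/2)-np.pi/4
    return d.round(1),round(r,3)
E
python3 - <<'E'
from h import *
o=ctrl.get_obs();print(rot(o['tool_rot']).round(3))
a=C-.08*XS
print(off([*a,.20],-.292),off([*a,.105],-.292))
E
```

```text
[[-0.946  0.323 -0.001]
 [ 0.323  0.946 -0.002]
 [ 0.    -0.002 -1.   ]]
(array([-300.3, -295.3,    4.4]), np.float64(-0.037)) (array([-300.3, -295.1,   99.4]), np.float64(-0.037))
```

```bash
python3 -m handwheel '[{"gripper":1,"offset":[-40,-40,0],"rotation":[0,0,0]},{"gripper":1,"offset":[-80,-80,0],"rotation":[0,0,0]},{"gripper":1,"offset":[-120,-120,0],"rotation":[0,0,-0.02]},{"gripper":1,"offset":[-160,-158,0],"rotation":[0,0,-0.037]},{"gripper":1,"offset":[-200,-196,0],"rotation":[0,0,-0.037]},{"gripper":1,"offset":[-240,-235,0],"rotation":[0,0,-0.037]},{"gripper":1,"offset":[-280,-275,0],"rotation":[0,0,-0.037]},{"gripper":1,"offset":[-300,-295,0],"rotation":[0,0,-0.037]}]' 30
python3 - <<'E'
from h import *
a=C-.08*XS
print(off([*a,.105],-.292),off([*(C+.004*XS),.105],-.292))
E
```

```text
t: 1.1
tool_pos: [0.391, 0.2131, 0.2046]
tool_rot: [-0.461, -3.107, 0.001]
contact_force: [-0.2, -0.5, -0.9]
opening: -0.0005
grip_force: 0.0
(array([ 1. ,  1.2, 99.6]), np.float64(-0.002)) (array([-83. ,   1.4,  99.6]), np.float64(-0.002))
```

```bash
python3 -m handwheel '[{"gripper":1,"offset":[0,1,30],"rotation":[0,0,0]},{"gripper":1,"offset":[0,1,65],"rotation":[0,0,0]},{"gripper":1,"offset":[0,1,98],"rotation":[0,0,0]},{"gripper":1,"offset":[0,1,98],"rotation":[0,0,0]},{"gripper":1,"offset":[-12,1,98],"rotation":[0,0,0]},{"gripper":1,"offset":[-22,1,98],"rotation":[0,0,0]},{"gripper":1,"offset":[-32,1,98],"rotation":[0,0,0]},{"gripper":1,"offset":[-38,1,98],"rotation":[0,0,0]}]'
python3 -m handwheel '[{"gripper":1,"offset":[-8,0,0],"rotation":[0,0,0]},{"gripper":1,"offset":[-15,0,0],"rotation":[0,0,0]},{"gripper":1,"offset":[-22,0,0],"rotation":[0,0,0]},{"gripper":1,"offset":[-28,0,0],"rotation":[0,0,0]},{"gripper":1,"offset":[-34,0,0],"rotation":[0,0,0]},{"gripper":1,"offset":[-38,0,0],"rotation":[0,0,0]},{"gripper":1,"offset":[-42,0,0],"rotation":[0,0,0]},{"gripper":1,"offset":[-42,0,0],"rotation":[0,0,0]}]'
python3 - <<'E'
from h import *
d=grab('top')
cv2.imwrite('pics/top2.png',cv2.resize(d['image'][170:260,170:290,::-1],None,fx=6,fy=6,interpolation=cv2.INTER_CUBIC))
print((ctrl.get_obs()['tool_pos'][:2]-C)@XS)
E
```

```text
t: 2.1
tool_pos: [0.4284, 0.2053, 0.1077]
tool_rot: [0.457, 3.107, 0.001]
contact_force: [-0.3, -1.2, 0.4]
opening: 0.0001
grip_force: 0.0
t: 3.1
tool_pos: [0.4676, 0.1933, 0.107]
tool_rot: [-0.457, -3.108, 0.0]
contact_force: [-1.0, -0.3, -0.5]
opening: 0.0001
grip_force: 0.0
-0.00014070105092382624
```

View pics/top2.png

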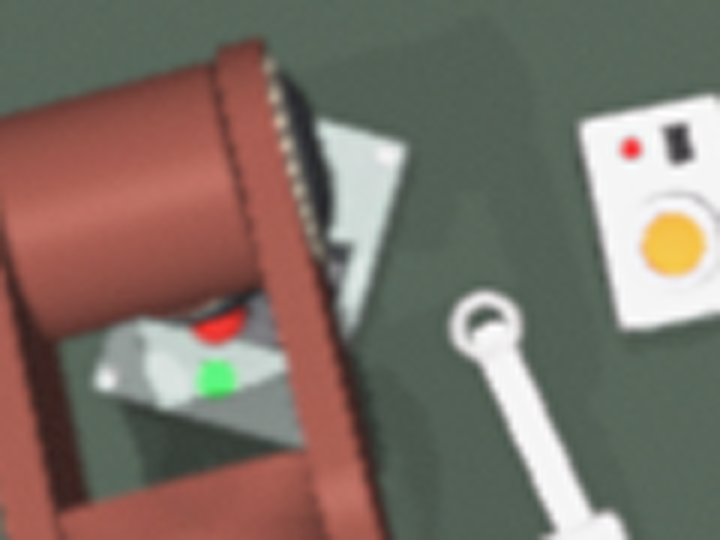

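The red patch at (217,325) is where the knob was before the push, so I'll check the other camera.

```bash
python3 - <<'E'
from h import *
d=grab('scene')
cv2.imwrite('pics/scene2.png',cv2.resize(d['image'][110:230,230:370,::-1],None,fx=5,fy=5,interpolation=cv2.INTER_CUBIC))
for a in(-.029,0,.029):
  for n in('top','scene'): print(a,n,w2pix(n,[*(C+a*XS),.117]), w2pix(n,ctrl.get_obs()['tool_pos']))
E
```

```text
-0.029 top [205.74883192 222.23930963] [208.518991   211.73653864]
-0.029 scene [325.59364938 164.55776461] [318.9272949  174.63876602]
0 top [208.8406504  211.61928852] [208.518991   211.73653864]
0 scene [318.89098295 172.10155025] [318.9272949  174.63876602]
0.029 top [211.92498214 201.04009729] [208.518991   211.73653864]
0.029 scene [312.01950258 179.8384112 ] [318.9272949  174.63876602]
```

View pics/scene2.png

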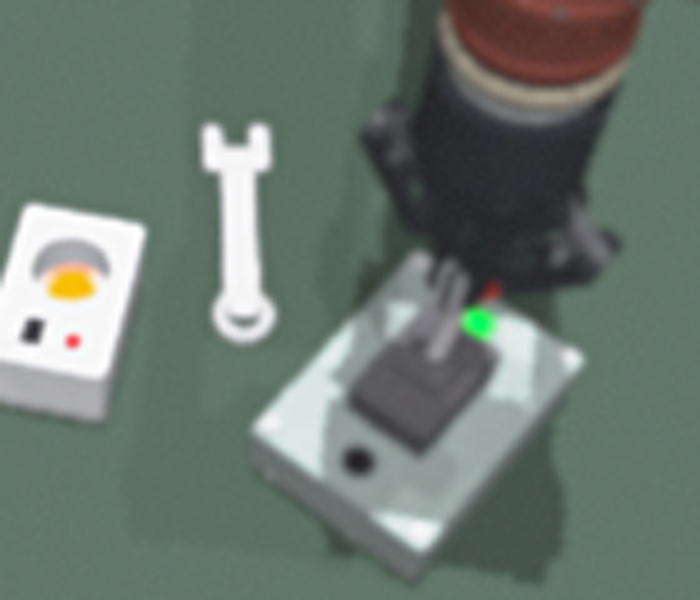

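The red bits at top (217,325) and scene (490,290) suggest the knob hasn't moved. I'll take a tighter crop with the tool axis and expected knob outlines overlaid.

```bash
python3 - <<'E'
from h import *
im=cv2.imread('pics/scene_raw.png');x0,y0,s=300,130,12
c=cv2.resize(im[y0:y0+50,x0:x0+60],None,fx=s,fy=s,interpolation=cv2.INTER_CUBIC)
P=lambda p:tuple(int(v) for v in ((w2pix('scene',p)-[x0,y0]+.5)*s))
o=ctrl.get_obs();t=o['tool_pos'];print(t,(t[:2]-C)@XS,(t[:2]-C)@[-XS[1],XS[0]])
for h in(0,.02,.04,.06,.08,.1): cv2.circle(c,P(t+[0,0,h]),3,(255,255,0),-1)
for a,col in((-.0285,(0,255,255)),(.0285,(255,0,255))): cv2.circle(c,P([*(C+a*XS),.115]),int(5.2*s),col,1)
cv2.imwrite('pics/ov.png',c)
E
```

```text
[0.46729801 0.19340521 0.10696903] -0.0002630481166972441 0.0019103478840318512
```

View pics/ov.png

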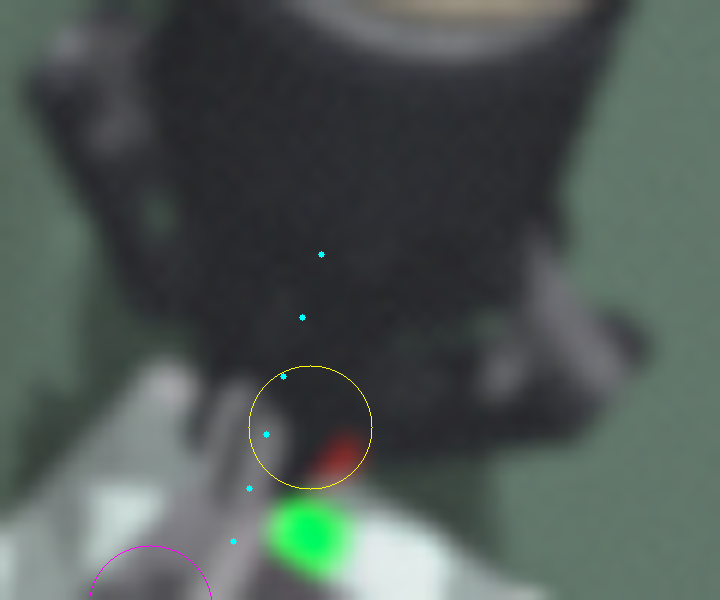

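The knob looks unmoved and the finger appears to be past it. I'll lift straight up, retreat, and look at it unobstructed.

```bash
python3 -m handwheel '[{"gripper":1,"offset":[0,0,-30],"rotation":[0,0,0]},{"gripper":1,"offset":[0,0,-70],"rotation":[0,0,0]},{"gripper":1,"offset":[0,0,-98],"rotation":[0,0,0]},{"gripper":1,"offset":[30,30,-98],"rotation":[0,0,0]},{"gripper":1,"offset":[70,70,-98],"rotation":[0,0,0]},{"gripper":1,"offset":[82,120,-98],"rotation":[0,0,0]},{"gripper":1,"offset":[82,150,-98],"rotation":[0,0,0]},{"gripper":1,"offset":[82,150,-98],"rotation":[0,0,0]}]'
python3 - <<'E'
from h import *
a=grab('top')['image'][175:255,180:305,::-1];b=grab('scene')['image'][120:200,240:365,::-1]
cv2.imwrite('pics/both.png',cv2.resize(np.hstack([a,b]),None,fx=3.2,fy=3.2,interpolation=cv2.INTER_CUBIC))
E
```

```text
t: 4.2
tool_pos: [0.4316, 0.3621, 0.2047]
tool_rot: [-0.453, -3.108, 0.001]
contact_force: [-0.1, -0.8, -0.3]
opening: 0.0
grip_force: 0.0
```

View pics/both.png

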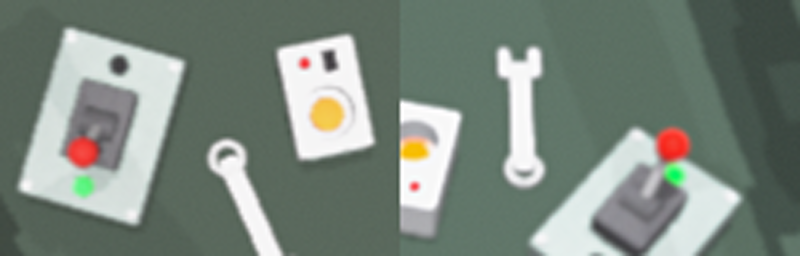

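The knob is still where it started, at (82,152) in the composite. The tips probably passed over it, so I'll check where the fingertips really are against the reported TCP.

```bash
python3 - <<'E'
from h import *
t=ctrl.get_obs()['tool_pos'];out=[]
for n in('top','scene'):
    im=cv2.imread(f'pics/{n}_raw.png');u=w2pix(n,t);x0,y0=(u-[32,35]).astype(int);s=6
    x0=max(x0,0);y0=max(y0,0)
    c=cv2.resize(im[y0:y0+64,x0:x0+64],(384,384),interpolation=cv2.INTER_CUBIC);print(n,u,x0,y0)
    for h in(-.02,0,.02,.04,.08):
        p=(w2pix(n,t+[0,0,h])-[x0,y0]+.5)*s; cv2.circle(c,tuple(int(v) for v in p),2,(0,255,255) if h==0 else (255,255,0),-1); print(h,p.round())
    out.append(c)
cv2.imwrite('pics/tip.png',cv2.resize(np.hstack(out),(800,400)))
E
```

```text
top [136.69058205 225.0264279 ] 104 190
-0.02 [211. 215.]
0 [199. 213.]
0.02 [187. 212.]
0.04 [174. 210.]
0.08 [146. 207.]
scene [404.72660664 163.82942593] 372 128
-0.02 [179. 248.]
0 [199. 218.]
0.02 [220. 186.]
0.04 [243. 154.]
0.08 [290.  83.]
```

View pics/tip.png

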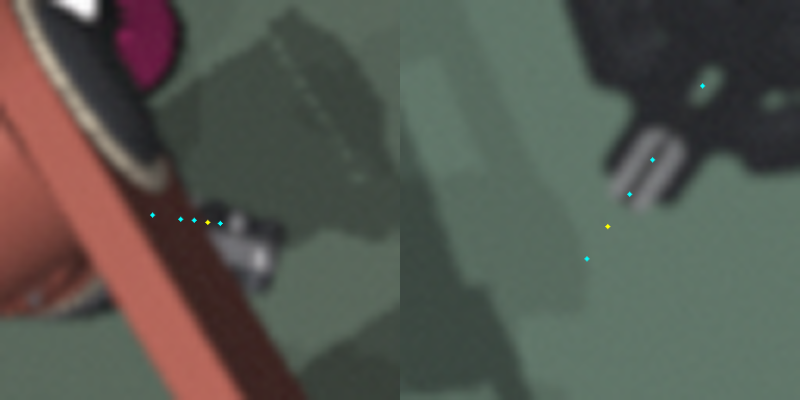

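The composite shows the real tips at about (634,207) in the scene panel, against a reported TCP of (607,226). In the top panel they are near (272,262), against (207,222). So the reported pose and the pictures disagree, and I'll triangulate to measure by how much.

```bash
python3 - <<'E'
from h import *
from scipy.optimize import least_squares
np.set_printoptions(precision=4,suppress=True)
t=ctrl.get_obs();q=t['q'];t=t['tool_pos']
obs={'scene':(408.9,160.6),'top':(147,231.4)}
r=least_squares(lambda p:np.r_[w2pix('scene',p)-obs['scene'],w2pix('top',p)-obs['top']],t)
print('tip',r.x,'diff',r.x-t,'res',r.fun,'q',q)
print('base', w2pix('top',[0,0,0]),w2pix('top',[0,0,.1]),w2pix('scene',[0,0,0]),w2pix('scene',[0,0,.1]))
for n in('top','scene'):
    m=json.load(open(f'pics/{n}.json'));print(m['xyz'],m['attitude'])
E
```

```text
tip [0.4151 0.3555 0.1965] diff [-0.0166 -0.0049 -0.0082] res [-6.281  -1.1324 -7.5437  0.4375] q [ 0.5634 -0.0955  1.7593 -0.0003  1.4787 -0.716 ]
base [283.1506 378.559 ] [285.0368 389.5227] [302.4651  66.5347] [306.3931  41.4514]
[0.3924552171798645, 0.06017519037615736, 1.373868989666238] [0.08806061270722705, -0.08478718394831884, -1.5867629034414499]
[0.9622573153358642, 0.22697790574937973, 0.8511772407017498] [0.3477094627483555, 0.5174951036709318, 1.9249518104586454]
```

The residual is 6–7 px, so the two pictures may show different moments. I'll retake both with the arm still and compare.

```bash
cp pics/top_raw.png pics/t0.png; cp pics/scene_raw.png pics/s0.png; python3 - <<'E'
from h import *
for n,o in(('top','t0'),('scene','s0')):
    ob=ctrl.get_obs();print(ob['t'],ob['tool_pos'])
    a=cv2.imread(f'pics/{o}.png').astype(int);b=grab(n)['image'][...,::-1].astype(int)
    t=ctrl.get_obs()['tool_pos'];u=w2pix(n,t).astype(int)
    s=np.s_[u[1]-30:u[1]+30,u[0]-30:u[0]+30]
    print(n,abs(a-b)[s].mean(),abs(a-b).max(), cv2.phaseCorrelate(a[s].mean(2).astype(np.float32),b[s].mean(2).astype(np.float32)))
out=[]
for n in('top','scene'):
    im=cv2.imread(f'pics/{n}_raw.png');u=w2pix(n,t);x0,y0=(u-[25,35]).astype(int)
    out.append(cv2.resize(im[y0:y0+56,x0:x0+40],None,fx=10,fy=10,interpolation=cv2.INTER_CUBIC));print(n,x0,y0,u)
cv2.imwrite('pics/tip2.png',np.hstack(out))
E
```

```text
4.3 [0.4316754  0.36036917 0.20469972]
top 4.366851851851852 102 ((0.7400124864983972, 0.057099740874491545), 0.9699782631132338)
4.35 [0.43177473 0.36001867 0.20477943]
scene 1.8647222222222222 83 ((-0.5425642939443591, -0.10970452202956693), 0.9852587519751654)
top 111 189 [136.88406935 224.92277635]
scene 379 128 [404.49418815 163.77037748]
```

View pics/tip2.png

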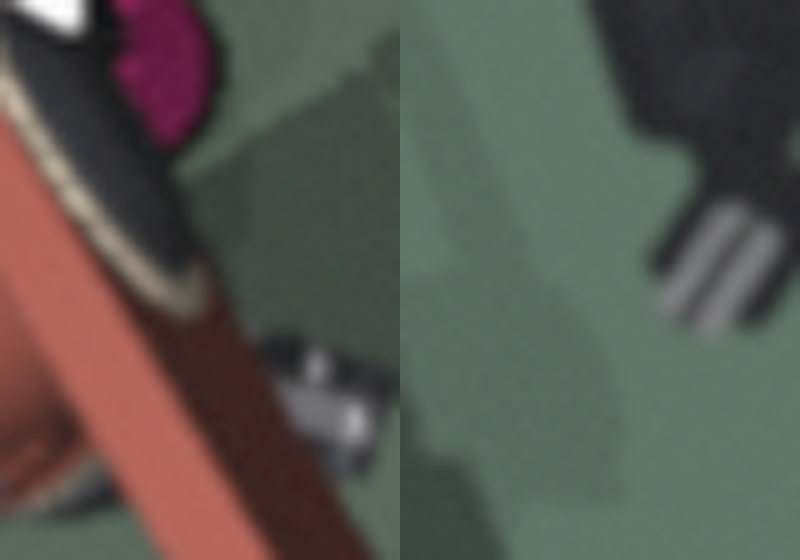

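In the top panel the part to the right of the link is most likely the gripper's outer knuckle, not the tip. In the scene panel the tips are at about (300,320), roughly 18 mm above the reported TCP along the tool axis. That would let the fingers pass over the knob. I'll push again about 22 mm lower, which still clears the block, and check the lever with red-blob detection.

```bash
python3 -m handwheel '[{"gripper":1,"offset":[0,-40,0],"rotation":[0,0,0]},{"gripper":1,"offset":[0,-90,0],"rotation":[0,0,0]},{"gripper":1,"offset":[0,-130,0],"rotation":[0,0,0]},{"gripper":1,"offset":[0,-150,0],"rotation":[0,0,0]},{"gripper":1,"offset":[0,-150,40],"rotation":[0,0,0]},{"gripper":1,"offset":[0,-150,80],"rotation":[0,0,0]},{"gripper":1,"offset":[0,-150,120],"rotation":[0,0,0]},{"gripper":1,"offset":[0,-150,120],"rotation":[0,0,0]}]'
python3 -m handwheel '[{"gripper":1,"offset":[-8,0,0],"rotation":[0,0,0]},{"gripper":1,"offset":[-16,0,0],"rotation":[0,0,0]},{"gripper":1,"offset":[-22,0,0],"rotation":[0,0,0]},{"gripper":1,"offset":[-28,0,0],"rotation":[0,0,0]},{"gripper":1,"offset":[-34,0,0],"rotation":[0,0,0]},{"gripper":1,"offset":[-40,0,0],"rotation":[0,0,0]},{"gripper":1,"offset":[-44,0,0],"rotation":[0,0,0]},{"gripper":1,"offset":[-44,0,0],"rotation":[0,0,0]}]'
cat >> h.py <<'E'
def red(n):
    "red knob pixels near the switch box"
    im=grab(n)['image'].astype(int);u=w2pix(n,[*C,.117]);m=((im[...,0]>150)&(im[...,1]<70)&(im[...,2]<70)).astype(np.uint8)
    v,w=np.nonzero(m);k=np.hypot(w-u[0],v-u[1])<28;v,w=v[k],w[k]
    if len(v)==0: return n,0
    c=(w.mean(),v.mean());p=pix2w(n,*c,.118);return n,len(v),np.round(c,1),'along',round(float((p[:2]-C)@XS),4),'lat',round(float((p[:2]-C)@[-XS[1],XS[0]]),4)
E
python3 - <<'E'
from h import *
print(red('top'));print(red('scene'))
E
```

```text
t: 5.4
tool_pos: [0.3859, 0.2152, 0.0817]
tool_rot: [-0.458, -3.101, 0.006]
contact_force: [0.5, -0.4, -0.4]
opening: 0.0002
grip_force: 0.0
t: 6.4
tool_pos: [0.4315, 0.2041, 0.0849]
tool_rot: [0.457, 3.108, -0.0]
contact_force: [-0.5, -0.0, -0.4]
opening: 0.0002
grip_force: 0.0
('top', 0)
('scene', 60, array([321.5, 167.6]), 'along', -0.0143, 'lat', -0.0025)
```

The knob is moving now, at along −14 mm with the finger at −38 mm. I'll push it on to the stop.

```bash
python3 -m handwheel '[{"gripper":1,"offset":[-8,0,0],"rotation":[0,0,0]},{"gripper":1,"offset":[-16,0,0],"rotation":[0,0,0]},{"gripper":1,"offset":[-22,0,0],"rotation":[0,0,0]},{"gripper":1,"offset":[-28,0,0],"rotation":[0,0,0]},{"gripper":1,"offset":[-34,0,0],"rotation":[0,0,0]},{"gripper":1,"offset":[-38,0,0],"rotation":[0,0,0]},{"gripper":1,"offset":[-41,0,0],"rotation":[0,0,0]},{"gripper":1,"offset":[-41,0,0],"rotation":[0,0,0]}]'
python3 - <<'E'
from h import *
print(red('scene'));o=ctrl.get_obs();print(o['tool_pos'],o['contact_force'])
E
```

```text
t: 7.5
tool_pos: [0.4705, 0.1924, 0.085]
tool_rot: [0.457, 3.108, -0.0]
contact_force: [-1.2, 1.3, -0.2]
opening: 0.0008
grip_force: 0.2
('scene', 71, array([311.7, 180.2]), 'along', 0.0309, 'lat', 0.0003)
[0.47046707 0.19246755 0.08508094] [-0.05851971 -0.08957693 -0.31012501]
```

The knob is at about +29 mm, which is the end stop. I'll back off and lift, then go above the tripped box.

```bash
python3 -m handwheel '[{"gripper":1,"offset":[15,0,0],"rotation":[0,0,0]},{"gripper":1,"offset":[25,0,0],"rotation":[0,0,0]},{"gripper":1,"offset":[25,0,-50],"rotation":[0,0,0]},{"gripper":1,"offset":[25,0,-100],"rotation":[0,0,0]},{"gripper":1,"offset":[25,0,-110],"rotation":[0,0,0]},{"gripper":1,"offset":[25,-40,-110],"rotation":[0,0,0]},{"gripper":1,"offset":[25,-90,-110],"rotation":[0,0,0]},{"gripper":1,"offset":[25,-120,-110],"rotation":[0,0,0]}]'
python3 - <<'E'
from h import *
print(red('top'),red('scene'),off([.4733,-.006,.10]))
E
```

```text
t: 8.55
tool_pos: [0.4103, 0.0837, 0.1939]
tool_rot: [-0.457, -3.107, 0.001]
contact_force: [0.1, 1.5, 0.5]
opening: 0.0002
grip_force: 0.0
('top', 46, array([211.6, 202.5]), 'along', 0.0249, 'lat', -0.0005) ('scene', 64, array([311.3, 180.2]), 'along', 0.0316, 'lat', -0.0005) (array([-86. , -67. ,  93.9]), 0)
```

```bash
python3 -m handwheel '[{"gripper":1,"offset":[-30,-25,0],"rotation":[0,0,0]},{"gripper":1,"offset":[-65,-50,0],"rotation":[0,0,0]},{"gripper":1,"offset":[-86,-67,0],"rotation":[0,0,0]},{"gripper":1,"offset":[-86,-67,40],"rotation":[0,0,0]},{"gripper":1,"offset":[-86,-67,80],"rotation":[0,0,0]},{"gripper":1,"offset":[-86,-67,110],"rotation":[0,0,0]},{"gripper":1,"offset":[-86,-67,110],"rotation":[0,0,0]},{"gripper":1,"offset":[-86,-67,110],"rotation":[0,0,0]}]'
python3 - <<'E'
from h import *
print(red('top'),off([.4733,-.006,.05]),ctrl.get_obs()['contact_force'])
# where pads' tips appear in scene: light-grey/dark mask rows just around predicted tip
im=grab('scene')['image'];t=ctrl.get_obs()['tool_pos']
for h in(0,.018,.035):print(h,w2pix('scene',t+[0,0,h]).round(1))
u=w2pix('scene',t+[0,0,.03]).astype(int)
g=im.mean(2).astype(int)
for v in range(u[1]-10,u[1]+16): print(v,' '.join('%3d'%x for x in g[v,u[0]-14:u[0]+12]))
print(u[0]-14)
E
```

```text
t: 9.65
tool_pos: [0.4756, -0.0037, 0.086]
tool_rot: [0.456, 3.107, 0.0]
contact_force: [0.2, -0.0, 0.3]
opening: -0.0
grip_force: 0.0
('top', 44, array([211.6, 202.4]), 'along', 0.0253, 'lat', -0.0003) (array([ 2.2, -2.9, 36.7]), 0) [ 0.47627955 -0.44696648 -0.03209595]
0 [244.6 156. ]
0.018 [244.5 151.9]
0.035 [244.4 148. ]
139 102  99  94  90  88  85  72  55  44  41  41  41  42  43  43  42  43  44  43  44  47  57  72  78  78  84
140 101  96  93  91  93  89  76  60  45  42  41  40  45  43  41  42  43  45  47  48  49  53  62  68  82  94
141  97  93  92  91  91  89  82  68  56  47  47  44  40  43  42  42  43  46  47  48  47  50  51  63  83  94
142  96  92  92  91  91  90  88  78  63  62  66  60  47  41  41  40  43  47  48  51  49  49  49  57  70  75
143  95  92  90  91  93  91  91  86  77  84  90  78  56  44  42  42  41  45  47  48  50  47  46  47  52  50
144  95  91  90  91  91  92  92  87  83  93 100  87  65  51  46  41  43  44  47  47  47  46  45  43  43  42
145  95  92  90  92  91  92  91  86  83  94  98  87  78  68  53  43  41  43  44  44  44  43  41  44  43  42
146  92  91  91 
[... 1339 characters left out ...]
 167 165 172 188 214 234 248 249 248 248 247 248
159 100 104 140 195 225 230 226 212 185 168 163 162 164 165 165 166 162 162 169 191 224 243 249 249 248 248
160  99 109 150 203 225 223 207 181 167 164 164 164 165 165 165 165 164 160 157 158 174 203 232 248 249 250
161 100 118 166 214 225 216 186 163 161 165 167 166 166 166 165 166 164 161 159 155 153 163 198 233 247 250
162 103 132 187 222 224 204 169 156 160 167 169 168 165 166 167 172 170 165 161 156 150 152 176 213 229 232
163 109 148 200 225 224 196 161 156 165 176 179 173 165 161 166 171 173 171 172 164 153 149 170 200 216 213
164 122 166 213 227 223 194 162 162 184 199 193 173 153 144 146 149 155 170 190 192 171 157 176 206 218 205
230
```

```bash
python3 - <<'E'
from h import *
o=ctrl.get_obs();t=o['tool_pos'];M=rot(o['tool_rot'])
for h in(0,.01,.02,.03):
    print(h,*[w2pix('scene',t+M@[x,y,-h]).round(1) for x,y in((0,0),(-.011,0),(-.011,.0145),(-.011,-.0145))])
print('rim',w2pix('scene',[.4735,-.006,.05]).round(1), 'ex', (w2pix('scene',t+[.01,0,0])-w2pix('scene',t)).round(1),'ey',(w2pix('scene',t+[0,.01,0])-w2pix('scene',t)).round(1),'ez',(w2pix('scene',t+[0,0,.01])-w2pix('scene',t)).round(1))
E
```

```text
0 [244.6 156. ] [241.9 158.6] [246.1 161.6] [237.7 155.7]
0.01 [244.6 153.7] [241.8 156.4] [246.  159.4] [237.5 153.4]
0.02 [244.5 151.5] [241.7 154.1] [246.  157.1] [237.4 151.2]
0.03 [244.4 149.1] [241.6 151.8] [245.9 154.8] [237.3 148.8]
rim [244.6 162.8] ex [-1.6  2.9] ey [3.5 1.3] ez [-0.1 -2.2]
```

Laterally the pads sit within 1 px of the prediction, so x and y are right. The tips are about 25 mm higher than reported. I'll correct x and y, then go down in steps guided by force.

```bash
python3 -m handwheel '[{"gripper":1,"offset":[2.2,-2.9,0],"rotation":[0,0,0]},{"gripper":1,"offset":[2.2,-2.9,0],"rotation":[0,0,0]},{"gripper":1,"offset":[2.2,-2.9,15],"rotation":[0,0,0]},{"gripper":1,"offset":[2.2,-2.9,30],"rotation":[0,0,0]},{"gripper":1,"offset":[2.2,-2.9,40],"rotation":[0,0,0]},{"gripper":1,"offset":[2.2,-2.9,50],"rotation":[0,0,0]},{"gripper":1,"offset":[2.2,-2.9,50],"rotation":[0,0,0]},{"gripper":1,"offset":[2.2,-2.9,50],"rotation":[0,0,0]}]'
python3 - <<'E'
from h import *
print(off([.4733,-.006,.01]))
E
```

```text
t: 10.75
tool_pos: [0.4723, -0.0063, 0.0353]
tool_rot: [0.457, 3.108, -0.0]
contact_force: [-0.1, 0.3, 0.7]
opening: 0.0004
grip_force: 0.0
(array([-0.9,  0.6, 25.3]), 0)
```

```bash
python3 -m handwheel '[{"gripper":1,"offset":[-0.7,0.3,3],"rotation":[0,0,0]},{"gripper":1,"offset":[-0.7,0.3,6],"rotation":[0,0,0]},{"gripper":1,"offset":[-0.7,0.3,9],"rotation":[0,0,0]},{"gripper":1,"offset":[-0.7,0.3,12],"rotation":[0,0,0]},{"gripper":1,"offset":[-0.7,0.3,15],"rotation":[0,0,0]},{"gripper":1,"offset":[-0.7,0.3,17],"rotation":[0,0,0]},{"gripper":1,"offset":[-0.7,0.3,17],"rotation":[0,0,0]},{"gripper":1,"offset":[-0.7,0.3,17],"rotation":[0,0,0]}]'
python3 - <<'E'
from h import *
im=grab('scene')['image'];g=im.mean(2).astype(int);o=ctrl.get_obs();print(o['contact_force'],o['tool_pos'],off([.4733,-.006,.01])[0])
for v in range(148,172): print(v,' '.join('%3d'%x for x in g[v,228:258]))
E
```

```text
t: 11.75
tool_pos: [0.4728, -0.0062, 0.0181]
tool_rot: [0.457, 3.108, -0.0]
contact_force: [-0.2, 0.3, 0.2]
opening: -0.0
grip_force: 0.0
[0.47949328 0.14764567 0.37349595] [ 0.47282146 -0.00619022  0.01814436] [-0.4  0.3  8.1]
148  96  89  75  59  48  46  47  45  43  45  44  41  40  42  44  48  49  49  43  44  42  44  43  46  49  51  60  74  90  88
149  97  89  84  69  53  45  43  41  41  42  43  41  41  43  45  42  48  46  42  41  40  40  44  47  49  51  58  76  97 101
150  94  93  87  79  62  49  43  44  44  43  41  41  41  41  44  42  43  44  41  43  42  44  44  44  45  48  54  74  97 106
151  93  93  91  85  74  58  56  71  76  63  47  40  42  42  44  43  42  42  39  42  42  43  43  44  42  46  54  72  94 107
152  94  92  92  88  82  72  89 123 133 105  64  41  40  41  43  44  43  41  41  43  40  41  44  54  53  52  58  71  89 103
153  96  95  92  92  87  90 122 167 179 141  81  44  38  42  43  44  42  40  42  40  42  42  60  84  87  73  65  71  83  95
154 100  96  93  91  90 106 148 189 197 155  92  47  39  42  44  42  43  40  40  44  43  47  77 115 122  99  76  75  79  88
155 
[... 1403 characters left out ...]
 196 176 145 119 118 120 112  93  82  94 130 162 174 177 195 213 215 188 153 126
167  85  99 154 208 226 228 228 223 216 214 200 170 137 118 123 126 123 112  99 104 127 157 175 186 200 214 207 178 144 118
168  87 116 178 220 228 228 228 227 223 221 202 167 138 122 119 123 122 118 114 120 137 163 184 194 202 205 194 167 137 111
169  96 136 195 225 228 228 228 227 228 223 209 183 162 148 141 135 134 134 144 152 168 190 207 212 212 205 185 157 129 105
170 111 157 207 226 228 228 228 229 228 227 222 209 197 189 180 175 171 174 183 193 205 218 224 224 223 214 182 149 122 101
171 120 172 216 227 227 228 227 225 226 226 225 224 223 220 214 211 210 209 214 221 223 226 227 227 227 217 181 142 113  96
```

No contact so far. I'll continue down gently.

```bash
python3 -m handwheel '[{"gripper":1,"offset":[0,0,2],"rotation":[0,0,0]},{"gripper":1,"offset":[0,0,4],"rotation":[0,0,0]},{"gripper":1,"offset":[0,0,6],"rotation":[0,0,0]},{"gripper":1,"offset":[0,0,8],"rotation":[0,0,0]},{"gripper":1,"offset":[0,0,10],"rotation":[0,0,0]},{"gripper":1,"offset":[0,0,12],"rotation":[0,0,0]},{"gripper":1,"offset":[0,0,13],"rotation":[0,0,0]},{"gripper":1,"offset":[0,0,13],"rotation":[0,0,0]}]'
```

```text
t: 12.8
tool_pos: [0.4726, -0.0062, 0.0049]
tool_rot: [-0.457, -3.108, -0.0]
contact_force: [-0.6, 0.4, -0.2]
opening: -0.0001
grip_force: 0.0
```

```bash
python3 -m handwheel '[{"gripper":1,"offset":[0,0,1],"rotation":[0,0,0]},{"gripper":1,"offset":[0,0,2],"rotation":[0,0,0]},{"gripper":1,"offset":[0,0,3],"rotation":[0,0,0]},{"gripper":1,"offset":[0,0,4],"rotation":[0,0,0]},{"gripper":1,"offset":[0,0,5],"rotation":[0,0,0]},{"gripper":1,"offset":[0,0,6],"rotation":[0,0,0]},{"gripper":1,"offset":[0,0,6],"rotation":[0,0,0]},{"gripper":1,"offset":[0,0,6],"rotation":[0,0,0]}]'
```

```text
t: 13.8
tool_pos: [0.4727, -0.0062, -0.0009]
tool_rot: [-0.457, -3.108, 0.0]
contact_force: [-1.5, -0.1, 3.6]
opening: -0.0001
grip_force: 1.4
```

There's 3.6 N on the tool, so the key is partway down. I'll press a few more millimetres and watch for the bottom.

```bash
python3 -m handwheel '[{"gripper":1,"offset":[0,0,0.7],"rotation":[0,0,0]},{"gripper":1,"offset":[0,0,1.3],"rotation":[0,0,0]},{"gripper":1,"offset":[0,0,2],"rotation":[0,0,0]},{"gripper":1,"offset":[0,0,2.5],"rotation":[0,0,0]},{"gripper":1,"offset":[0,0,3],"rotation":[0,0,0]},{"gripper":1,"offset":[0,0,3],"rotation":[0,0,0]},{"gripper":1,"offset":[0,0,3],"rotation":[0,0,0]},{"gripper":1,"offset":[0,0,3],"rotation":[0,0,0]}]'
```

```text
t: 14.8
tool_pos: [0.4728, -0.0062, -0.0039]
tool_rot: [0.457, 3.108, -0.0]
contact_force: [-1.7, 0.1, 3.8]
opening: -0.0
grip_force: 2.3
```

```bash
python3 -m handwheel '[{"gripper":1,"offset":[0,0,0.5],"rotation":[0,0,0]},{"gripper":1,"offset":[0,0,1],"rotation":[0,0,0]},{"gripper":1,"offset":[0,0,1.5],"rotation":[0,0,0]},{"gripper":1,"offset":[0,0,2],"rotation":[0,0,0]},{"gripper":1,"offset":[0,0,2.5],"rotation":[0,0,0]},{"gripper":1,"offset":[0,0,2.5],"rotation":[0,0,0]},{"gripper":1,"offset":[0,0,2.5],"rotation":[0,0,0]},{"gripper":1,"offset":[0,0,2.5],"rotation":[0,0,0]}]'; python3 -c "
from h import *
for i in range(4): ctrl.get_image('top'); o=ctrl.get_obs(); print(o['tool_pos'],o['contact_force'])"
```

```text
t: 15.8
tool_pos: [0.4728, -0.0062, -0.0045]
tool_rot: [-0.456, -3.107, 0.0]
contact_force: [-9.0, 1.0, 18.3]
opening: -0.0001
grip_force: 9.6
[ 0.47283907 -0.00620097 -0.00452334] [-9.72322873  1.3151254  19.01909963]
[ 0.47280912 -0.00618467 -0.00454522] [-8.651949    1.6329096  18.55435964]
[ 0.47282785 -0.00620119 -0.00452894] [-9.67355754  1.44410633 18.45952455]
[ 0.47281425 -0.00621385 -0.00451923] [-9.91695695  1.13100938 18.2913323 ]
```

It has bottomed out: 18 N, with the tool stopped at −4.5 mm. I'll hold it for a second, then release straight up.

```bash
python3 -m handwheel '[{"gripper":1,"offset":[0,0,0],"rotation":[0,0,0]},{"gripper":1,"offset":[0,0,0],"rotation":[0,0,0]},{"gripper":1,"offset":[0,0,0],"rotation":[0,0,0]},{"gripper":1,"offset":[0,0,0],"rotation":[0,0,0]},{"gripper":1,"offset":[0,0,0],"rotation":[0,0,0]},{"gripper":1,"offset":[0,0,0],"rotation":[0,0,0]},{"gripper":1,"offset":[0,0,0],"rotation":[0,0,0]},{"gripper":1,"offset":[0,0,0],"rotation":[0,0,0]}]'
python3 -m handwheel '[{"gripper":1,"offset":[0,0,-2],"rotation":[0,0,0]},{"gripper":1,"offset":[0,0,-5],"rotation":[0,0,0]},{"gripper":1,"offset":[0,0,-9],"rotation":[0,0,0]},{"gripper":1,"offset":[0,0,-15],"rotation":[0,0,0]},{"gripper":1,"offset":[0,0,-25],"rotation":[0,0,0]},{"gripper":1,"offset":[0,0,-40],"rotation":[0,0,0]},{"gripper":1,"offset":[0,0,-70],"rotation":[0,0,0]},{"gripper":1,"offset":[0,0,-110],"rotation":[0,0,0]}]'
python3 -m handwheel '[{"gripper":1,"offset":[30,0,-30],"rotation":[0,0,0]},{"gripper":1,"offset":[70,0,-60],"rotation":[0,0,0]},{"gripper":1,"offset":[100,0,-80],"rotation":[0,0,0]},{"gripper":1,"offset":[100,40,-80],"rotation":[0,0,0]},{"gripper":1,"offset":[100,90,-80],"rotation":[0,0,0]},{"gripper":1,"offset":[100,140,-80],"rotation":[0,0,0]},{"gripper":1,"offset":[100,190,-80],"rotation":[0,0,0]},{"gripper":1,"offset":[100,220,-80],"rotation":[0,0,0]}]'
python3 - <<'E'
from h import *
a=cv2.imread('pics/s0.png').astype(int)
print(red('top'),red('scene'))
b=cv2.imread('pics/scene_raw.png').astype(int)
# tripped box region scene: raw around (220..262,148..196)
s=np.s_[145:198,222:264];print(abs(a-b)[s].mean(),abs(a-b)[s].max(),cv2.phaseCorrelate(a[s].mean(2).astype(np.float32),b[s].mean(2).astype(np.float32)))
for im in(a,b):
    m=(im[...,2]>180)&(im[...,1]>110)&(im[...,0]<90);v,w=np.nonzero(m[s]);print('orange',len(v),w.mean(),v.mean())
o=ctrl.get_obs();print(o['tool_pos'],o['contact_force'])
E
```

```text
t: 17.0
tool_pos: [0.4728, -0.0062, -0.0045]
tool_rot: [-0.456, -3.107, 0.0]
contact_force: [-9.5, 1.0, 18.8]
opening: 0.0003
grip_force: 9.6
t: 18.0
tool_pos: [0.472, -0.0061, 0.1044]
tool_rot: [-0.457, -3.107, -0.0]
contact_force: [1.1, -0.6, 0.0]
opening: 0.0
grip_force: 0.0
t: 19.0
tool_pos: [0.4405, 0.2354, 0.1846]
tool_rot: [0.454, 3.108, 0.001]
contact_force: [0.8, -0.8, 0.1]
opening: 0.0001
grip_force: 0.0
('top', 57, array([211.1, 202.6]), 'along', 0.0243, 'lat', 0.0008) ('scene', 62, array([311.8, 180.4]), 'along', 0.0312, 'lat', 0.0007)
0.8468104222821204 5 ((0.4802608731072162, 0.0007821912842231882), 0.9972710581963935)
orange 32 21.75 21.5
orange 32 21.75 21.5
[0.44047369 0.23544369 0.18440259] [-0.12162236 -1.61383115 -0.18092521]
```

The box and orange key are pixel-identical to before, the lever is over at its stop, and the arm is clear.

```bash
python3 -c "
from station import ctrl
print(ctrl.finish_job())"
```

```text
the job is handed in; nothing more can be done
None
```

The job is handed in, with no verdict returned: the lever was pushed to off (on a second, lower pass), then the orange key was held right down for over 1 s and released, and by the pictures key and box look as before (grey keys and other items not re-checked).

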